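Sort the bench after polishing

ROBOT

A 7-joint arm with a two-finger parallel gripper is mounted at the origin on a cart in front of the work surface, level with it; the furniture and walls round the work are solid. World frame = base frame: x ahead of the robot, y to its left, z up, the work surface at z = 0. Lengths are in m, angles in degrees, forces in N, time in s.
With the tool pointing down it reaches from about 0.425 to 0.875 m from the base axis. Payload 4.7 kg.
Tool frame: the origin (TCP) lies midway between the tips of the shut fingers; the grasp point (between the pads) lies 19 mm behind it (env.grip_point_offset is the distance from the TCP to the grasp point, in m); z points along the fingers, y is the line along which they close (so a half turn about z gives the same grasp; the last joint's range is limited). The gripper opens to 87 mm and grips with 3 to 60 N. Pads are 19 mm wide; open, the fingers measure 117 mm over their backs; the gripper's body (75 mm by 190 mm) begins 51 mm behind the grasp point.
Start: joints at [-66.916, 18.392, -4.016, 83.108, 1.295, 78.541, -3.26], TCP at [0.246, 0.601, 0.223] pointing down, gripper open.
Joint ranges: [-163.93, 163.93], [-17.29, 119.83], [-79.2, 71.16], [3.27, 140.29], [-89.18, 269.18], [5.43, 117.66], [-154.24, 154.24]. Speed limits (degrees/s): [147.25, 147.25, 180, 180, 180, 180, 180].

INTERFACE

Orientations are given as [roll, pitch, yaw] about the fixed x, y, z axes, in that order (R = Rz(yaw) Ry(pitch) Rx(roll)).
In Python, from cell import env gives the robot as it stands.
- The arm moves only by the shell command python3 -m jog 'ROWS' [FORCE]. ROWS is JSON, a list of rows, each a list of 7 numbers: the shift along the tool's x, y, z in m, then the turn, a rotation vector about the tool's x, y, z in rad, then the finger opening in m, from 0 to 0.087. A call has 1 to 12 rows; each row shifts and turns the commanded pose from where the row before left it, along the tool's axes as they then stand; what a row does not reach is not made up. A row lasts 1/12 s, in which the tool goes at most 41.7 mm and 7.16 degrees, less where a joint would pass 70% of its speed; a pose out of reach is approached as far as the arm can. A call is refused whole if a number of a shift passes 0.0417 or a number of a turn 0.125, either way. A call with a gripper value outside its range is refused whole. The fingers move at their own pace and stop on an object; FORCE is the grip in N (left out, the last holds). Time passes only in rows, so rows that do not move let the fingers close. It gives the time, the measured TCP pose, the force, the opening and the grip force at its end, in the units of the state.
- env.get_obs(): the state, without advancing time (a new reading comes with each control period).
- env.read_camera(name): name is "scene" or "top" or "wrist"; returns the picture (420x560x3 uint8, blue, green, red); there is no depth.
- env.get_calibration(name): a dict with "fov_y" (degrees; the focal length in pixels is half the picture's height over the tangent of half this angle, whatever the lens; pixels are square), "cx", "cy" (the principal point, pixels), "k1" (the pictures are not rectified: a ray, as slopes to the right and down, at radius r is drawn at 1 + k1 r^2 times it, then the intrinsics apply), "pose" (4x4, takes a point from camera to world coordinates). Camera axes: x right, y up, looking along -z (the intrinsics and any distortion apply to the point x, -y, -z); pixel columns grow to the right and rows downward; lengths in m; the calibration is good to about 2 mm. A picture is of the moment at which its call begins: read the wrist's pose just before it. get_calibration takes no time and is no camera call; for the wrist camera it gives the pose at the moment of the call.
- env.sign_off(): hands the job in; it is judged then, once.
The state is a dict: "time_s": time; "qpos": joint angles; "joint_velocities": joint speeds; "effort": joint torques, N m; "tool_pos": TCP position; "tool_rot": TCP orientation; "force": force on the tool from outside, world axes, zero at the start; "wrist_torque": the same for the moment, N m; "grip_width": finger opening in m; "grasp_force": force on a finger pad.
Only numpy, scipy, OpenCV 4.12 (cv2) and the standard library are available. Lean on these libraries where they do the work, as an engineer would, in place of code of your own. Each camera call takes 0.05 s, during which the arm holds its last target. There are 200 camera calls.

TASK

Sort the mixed things on the bench to where each kind belongs: lay the two round resin-mounted sections in the section tray, one flat in each round recess with the polished face up; stand the two dropper bottles from the front of the bench in the caddy, one in each compartment, never tipping them over; and put the used battery in the white tub. Leave the petri dish and the clay block where they are.

Things in the scene. Friction and masses are not known exactly. Their poses are not given: they have to be found in the camera images.
- mount_a: Mounted section: plain cast-resin disc (dull red; the colour does not matter), 30 mm across, 18 mm high, with a small piece of metal in its polished upper face; lies flat at the start. Origin: centre of its underside, z up. Grip by the rim; gripping only its upper 8 mm keeps the fingertips above the tray.
- mount_b: Mounted section: plain cast-resin disc (buff; the colour does not matter), 30 mm across, 17 mm high, with a small piece of metal in its polished upper face; lies flat at the start. Origin: centre of its underside, z up. Grip by the rim; gripping only its upper 8 mm keeps the fingertips above the tray.
- bottle_a: Dropper bottle standing upright: round brown glass body 33 mm across up to 60 mm high, black collar 23 mm across from 62 to 77 mm, narrow rubber bulb up to 102 mm; about 70 g. Origin: centre of its underside, z up. (Another one at the back near the wall is not meant.) Grip the upper body, fingertips about 40 mm above its underside: they then stay above the caddy's walls.
- bottle_b: Dropper bottle standing upright: round brown glass body 33 mm across up to 60 mm high, black collar 23 mm across from 62 to 77 mm, narrow rubber bulb up to 102 mm; about 70 g. Origin: centre of its underside, z up. (Another one at the back near the wall is not meant.) Grip the upper body, fingertips about 40 mm above its underside: they then stay above the caddy's walls.
- battery: Used battery, a cylinder 15 mm across and 50 mm high, standing upright at the start. Origin: centre of its lower end, z up along it. It may stand, lean or lie in the tub.
- section_tray: Flat grey tray fixed to the bench, 124 (x) by 70 (y) mm, 11 mm thick, with two round recesses 46 mm across and 5 mm deep, centred at x = -29 and x = +29 mm in its own frame (y = 0); recess floor 6 mm above its origin. Origin: centre of its underside, z up.
- bottle_caddy: Open grey plastic box fixed to the bench, 120 (x) by 64 (y) mm, 30 mm high, walls 4 mm, with one dividing wall across the middle that makes two square compartments 54 by 56 mm, centred at x = -29 and x = +29 mm in its own frame (y = 0); inner floor 4 mm above its origin. Origin: centre of its underside, z up.
- waste_tub: Open round white tub fixed to the bench, 101 mm across the rim, narrower below, 48 mm high, floor about 3 mm, 78 mm across thick. Origin: centre of its underside, z up.
- petri_dish: Flat clear round dish, 60 mm across, 13 mm high, loose, stays where it is. Origin: centre of its underside.
- clay_block: Blue-grey block, 44 by 60 mm, 16 mm high, loose, stays where it is. Origin: centre of its underside. Behind it stands a fixed hand press 250 mm tall, and at the left of the bench a machine 290 mm tall: pass them with room.
There are look-alikes about, which are no part of the job. What is meant by the mount_b is not blue, purple or yellow, and is the smaller of those in its own colour.

How it is judged:
By the outcome, as a careful person would: the job done as asked, in the order asked, and still so for the second after the job is handed in, with the robot touching nothing.
It also fails if it takes over 120 s, if anything falls off the work surface, if the arm or the gripper's body presses on something with over 40 N, if the wrist force passes 120 N, or if a joint passes its speed limit or range.

## Working session

There is one attempt and no reset: what is moved stays moved. The work goes in short steps, Python scripts to look and compute and a shell command to move; the robot and the scene stay as the last step left them, time stands still between calls to the robot, and variables do not carry over. Pictures are saved under pics/ and viewed, at most 14 in all, crops included, and the job is handed in when it is done.

```bash
ls; mkdir -p pics; python3 - <<'E'
from cell import env
import cv2
for n in("scene","top"):
    im=env.read_camera(n); cv2.imwrite(f"pics/{n}0.png",im)
    c=env.get_calibration(n); print(n,c)
o=env.get_obs(); print(o)
E
```

```text
pics
scene {'fov_y': 45.374765411816796, 'cx': 277.6437057559809, 'cy': 206.21310480790234, 'k1': -0.07715247133568531, 'pose': array([[-0.8902151 ,  0.40205168, -0.21417639,  0.34207013],
       [-0.45549876, -0.77925673,  0.43044143,  0.46543117],
       [ 0.00616131,  0.48074254,  0.87684015,  0.99654295],
       [ 0.        ,  0.        ,  0.        ,  1.        ]])}
top {'fov_y': 49.297796553120996, 'cx': 275.3781190113815, 'cy': 208.4988766975723, 'k1': -0.06776350987843255, 'pose': array([[ 0.014359  ,  0.98794242, -0.15415445,  0.42147554],
       [-0.99923414,  0.01979031,  0.03375626,  0.00275125],
       [ 0.03640001,  0.15355168,  0.98746996,  1.01038142],
       [ 0.        ,  0.        ,  0.        ,  1.        ]])}
{'time_s': 0.1, 'qpos': array([-66.91545036,  18.43749803,  -4.01588248,  83.16871268,
         1.29690015,  78.54062531,  -3.25937656]), 'joint_velocities': array([-0.0680484 , -0.1000065 ,  0.09252672, -0.09546471, -0.03897575,
        0.0222057 ,  0.04653134]), 'effort': array([ 5.62191497e-05, -4.92569947e+01, -4.05807188e-01, -3.13399994e+01,
       -6.42835326e-02,  3.94646998e-02,  7.00328542e-05]), 'tool_pos': array([0.24626514, 0.60100089, 0.22153349]), 'tool_rot': array([-1.79898504e+02,  7.19875405e-03,  1.57726405e+02]), 'force': array([-0.4996794 ,  0.71957728,  0.02851885]), 'wrist_torque': array([-0.00253078, -0.05053558,  0.02807841]), 'grasp_force': 0.0, 'grip_width': 0.08676306542661115}
```

View pics/scene0.png

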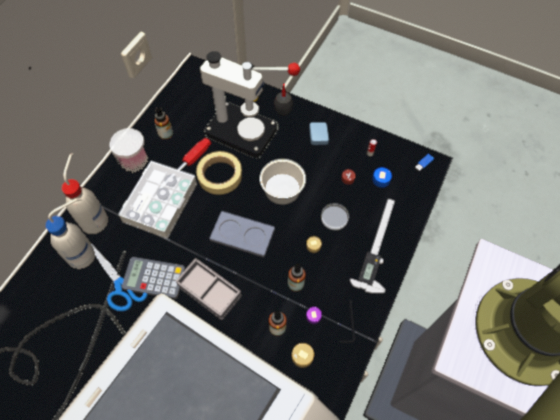

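View pics/top0.png

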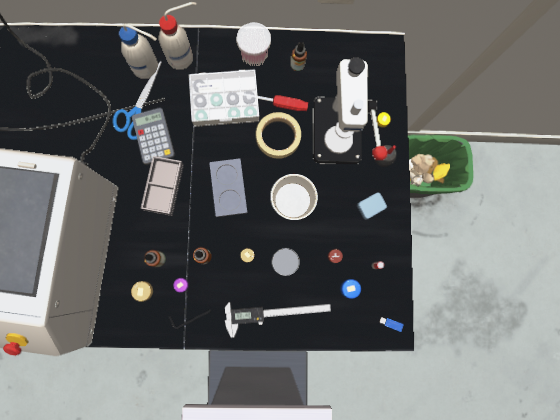

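The scene view shows the targets: red mount (348,176), small buff mount (314,243), front bottles (297,277) and (277,322), and battery (372,147). It also shows the tray (242,233), caddy (209,289) and tub (283,181). In the top view the same things are at (336,256), (247,255), (201,255), (154,258), (378,265), (228,187), (161,186) and (294,197). The large buff, blue, purple and yellow discs are look-alikes. Next I enlarge both pictures for precise pixels.

```bash
python3 - <<'E'
import cv2
def g(n,x0,y0,w,h,s):
    im=cv2.imread(f"pics/{n}0.png")[y0:y0+h,x0:x0+w]
    im=cv2.resize(im,None,fx=s,fy=s,interpolation=cv2.INTER_CUBIC)
    im=cv2.convertScaleAbs(im,alpha=1.4,beta=20)
    for k in range(0,w,20): cv2.putText(im,str(x0+k),(k*s,8),0,.3,(0,255,255)); cv2.line(im,(k*s,10),(k*s,h*s),(0,90,90),1)
    for k in range(0,h,20): cv2.putText(im,str(y0+k),(0,k*s+4),0,.3,(0,255,255)); cv2.line(im,(20,k*s),(w*s,k*s),(0,90,90),1)
    cv2.imwrite(f"pics/{n}0c.png",im)
g("top",130,150,265,150,3); g("scene",170,130,240,199,3)
E
```

```text
(no output)
```

View pics/top0c.png

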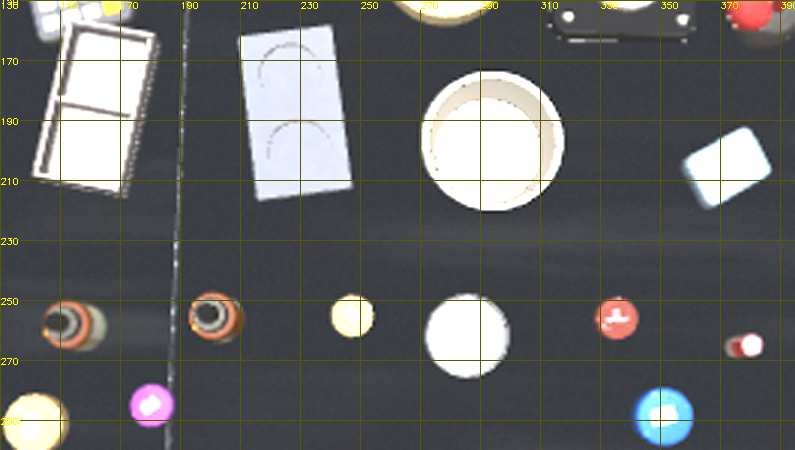

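View pics/scene0c.png

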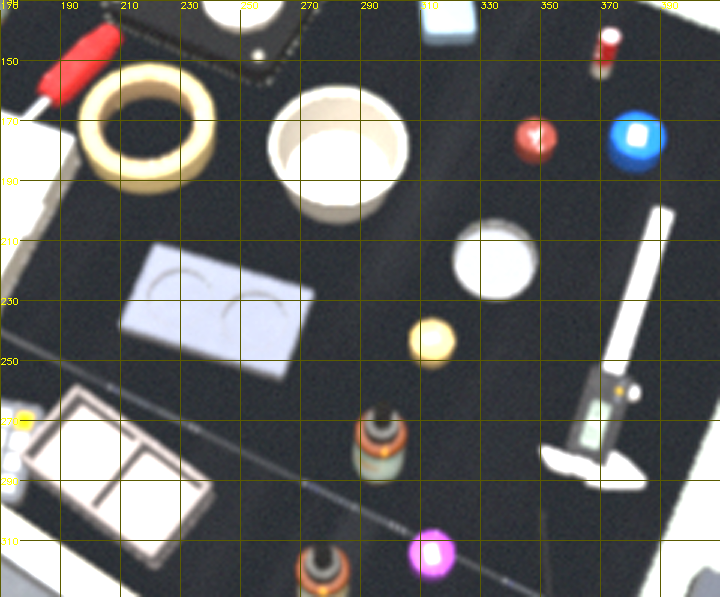

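In the enlarged crops, the pixel is the crop position /3 plus the offset. All targets, tray corners, caddy corners and the tub rim are readable in both views. Next I triangulate them.

```bash
cat > h.py <<'E'
from cell import env
import numpy as np, cv2
from scipy.optimize import least_squares
def K(c):
    f=210/np.tan(np.radians(c["fov_y"]/2)); return np.array([[f,0,c["cx"]],[0,f,c["cy"]],[0,0,1]])
def ray(c,uv):
    u=cv2.undistortPoints(np.array([[uv]],float),K(c),np.array([c["k1"],0,0,0,0])).ravel()
    P=np.array(c["pose"]); d=P[:3,:3]@np.array([u[0],-u[1],-1]); return P[:3,3],d/np.linalg.norm(d)
def onz(c,uv,z):
    o,d=ray(c,uv); return o+d*(z-o[2])/d[2]
def tri(rs):
    A=sum(np.eye(3)-np.outer(d,d) for o,d in rs); b=sum((np.eye(3)-np.outer(d,d))@o for o,d in rs)
    p=np.linalg.solve(A,b); return p,max(np.linalg.norm(np.cross(p-o,d)) for o,d in rs)
def proj(c,p):
    P=np.array(c["pose"]); q=P[:3,:3].T@(np.array(p)-P[:3,3]); x=np.array([q[0]/-q[2],-q[1]/-q[2]])
    x=x*(1+c["k1"]*(x@x)); return (K(c)@np.r_[x,1])[:2]
E
python3 - <<'E'
from h import *
T=env.get_calibration("top");S=env.get_calibration("scene")
t=lambda x,y:(130+(x+0)/3,150+y/3); s=lambda x,y:(170+x/3,130+y/3)
L=dict(red=((616,317),(537,136),.018),buff=((352,315),(433,339),.017),bat=((752,344),(611,36),.05),
b1ring=((216,316),(381,432),.06),b1bulb=((209,313),(380,413),.1),b2ring=((69,325),(322,572),.06),b2bulb=((62,321),(322,556),.1),
tub=((492,140),(339,146),.048),petri=((467,335),(495,262),.013),
tr1=((238,38),(156,243),.011),tr2=((331,25),(315,290),.011),tr3=((352,187),(284,379),.011),tr4=((258,201),(120,325),.011),
c1=((70,22),(22,465),.03),c2=((158,36),(76,386),.03),c3=((125,196),(213,490),.03),c4=((34,178),(156,567),.03))
for k,(a,b,z) in L.items():
    p,e=tri([ray(T,t(*a)),ray(S,s(*b))]); print(k,p.round(4),round(e*1e3,1),onz(T,t(*a),z)[:2].round(4),onz(S,s(*b),z)[:2].round(4))
E
```

```text
red [ 0.4737 -0.1638  0.0159] 1.6 [ 0.4752 -0.1632] [ 0.4718 -0.1627]
buff [0.4723 0.0278 0.0149] 1.4 [0.4736 0.028 ] [0.4706 0.0285]
bat [ 0.4544 -0.2555  0.0465] 1.6 [ 0.4558 -0.2543] [ 0.4524 -0.2531]
b1ring [0.4688 0.1213 0.0508] 0.7 [0.469  0.1203] [0.4669 0.1246]
b1bulb [0.4698 0.122  0.0846] 0.1 [0.4689 0.12  ] [0.4678 0.1278]
b2ring [0.4607 0.2235 0.0483] 0.7 [0.4609 0.2209] [0.4586 0.2264]
b2bulb [0.462  0.2218 0.077 ] 0.9 [0.4618 0.2165] [0.4581 0.2277]
tub [ 0.5976 -0.0702  0.0434] 1.4 [ 0.5982 -0.0697] [ 0.595  -0.0678]
petri [ 0.4597 -0.0563  0.0017] 1.5 [ 0.4608 -0.0554] [ 0.4569 -0.0506]
tr1 [0.6442 0.1031 0.1383] 1.4 [0.6784 0.118 ] [0.6874 0.0492]
tr2 [0.6091 0.05   0.0833] 59.5 [0.6899 0.049 ] [0.5647 0.0297]
tr3 [ 0.5927  0.0351 -0.1719] 1.7 [0.5677 0.0303] [0.552  0.1023]
tr4 [0.602  0.1183 0.0673] 58.4 [0.556  0.0988] [0.6768 0.1193]
c1 [0.6847 0.2428 0.0131] 2.8 [0.683  0.2393] [0.6759 0.2464]
c2 [0.6773 0.1766 0.018 ] 0.4 [0.6737 0.1744] [0.6736 0.1801]
c3 [0.5577 0.1966 0.0088] 0.4 [0.5551 0.1925] [0.5527 0.2023]
c4 [0.5667 0.2624 0.0134] 2.7 [0.5669 0.2586] [0.5602 0.2655]
```

```bash
python3 - <<'E'
from h import *
T=env.get_calibration("top");S=env.get_calibration("scene")
for uv in [(117,186),(100,352),(70,160)]: print("T base",uv,onz(T,uv,0)[:2].round(3))
for uv in [(57,160),(38,298),(75,155),(60,345)]: print("T top",uv,onz(T,uv,.29)[:2].round(3))
for uv in [(165,298),(330,405),(270,400)]: print("S top",uv,onz(S,uv,.29)[:2].round(3))
im=env.read_camera("wrist");cv2.imwrite("pics/w0.png",im)
print(env.get_calibration("wrist"))
E
```

```text
T base (117, 186) [0.623 0.324]
T base (100, 352) [0.261 0.339]
T base (70, 160) [0.681 0.436]
T top (57, 160) [0.606 0.333]
T top (38, 298) [0.386 0.344]
T top (75, 155) [0.615 0.304]
T top (60, 345) [0.316 0.305]
S top (165, 298) [0.591 0.331]
S top (330, 405) [0.315 0.356]
S top (270, 400) [0.389 0.386]
{'fov_y': 69.0886816756879, 'cx': 277.2590540914611, 'cy': 210.83782825113096, 'k1': -0.05551730604122133, 'pose': array([[ 0.38047909, -0.8889708 , -0.2548854 ,  0.17734476],
       [ 0.92478711,  0.36511175,  0.10706176,  0.63041567],
       [-0.00211312, -0.27644949,  0.96102612,  0.384516  ],
       [ 0.        ,  0.        ,  0.        ,  1.        ]])}
```

View pics/w0.png

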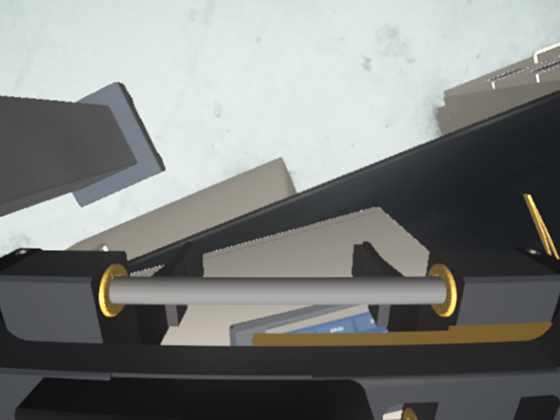

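The wrist picture shows the gripper hanging beside the machine (its front edge near (205,260)-(380,210)), whose right face lies at y≈0.33. So I go up first, then across.

```bash
python3 -m jog '[[0,0,-0.04,0,0,0,0.087],[0,0,-0.04,0,0,0,0.087],[0,0,-0.04,0,0,0,0.087],[0,0,-0.04,0,0,0,0.087],[0,0,-0.02,0,0,-0.125,0.087],[0,0,0,0,0,-0.125,0.087],[0,0,0,0,0,-0.125,0.087],[0,0,0,0,0,-0.0165,0.087],[-0.02,-0.035,0,0,0,0,0.087],[-0.02,-0.035,0,0,0,0,0.087],[-0.02,-0.035,0,0,0,0,0.087],[-0.02,-0.035,0,0,0,0,0.087]]'
```

```text
time_s: 1.15
tool_pos: [0.3273, 0.4599, 0.4017]
tool_rot: [-179.9, -0.0, 180.0]
force: [0.9, 0.4, 0.5]
grip_width: 0.087
grasp_force: 0.0
```

```bash
python3 -m jog '[[-0.02,-0.034,0,0,0,0,0.087],[-0.02,-0.034,0,0,0,0,0.087],[-0.02,-0.034,0,0,0,0,0.087],[-0.02,-0.034,0,0,0,0,0.087],[-0.02,-0.034,0,0,0,0,0.087],[-0.02,-0.034,0,0,0,0,0.087],[-0.02,-0.034,0,0,0,0,0.087],[-0.02,-0.034,0,0,0,0,0.087],[-0.02,-0.034,0.02,0,0,0,0.087],[-0.02,-0.034,0.02,0,0,0,0.087],[-0.02,-0.034,0.02,0,0,0,0.087],[0,0,0,0,0,0,0.087]]'
python3 - <<'E'
from h import *
T=env.get_calibration("wrist");im=env.read_camera("wrist");cv2.imwrite("pics/w1.png",im);np.save("w1.npy",T,allow_pickle=True)
for n,p in dict(red=(.4737,-.163,.018),buff=(.4723,.0278,.017),b1=(.469,.121,.06),b2=(.46,.223,.06)).items(): print(n,proj(T,p).round(1))
E
```

```text
time_s: 2.15
tool_pos: [0.5453, 0.0844, 0.3414]
tool_rot: [-179.6, -0.3, 179.3]
force: [-0.5, -0.3, -0.1]
grip_width: 0.0872
grasp_force: 0.0
red [121.1 130.4]
buff [241.5 126.4]
b1 [303.9 123.1]
b2 [376.5 115.9]
```

View pics/w1.png

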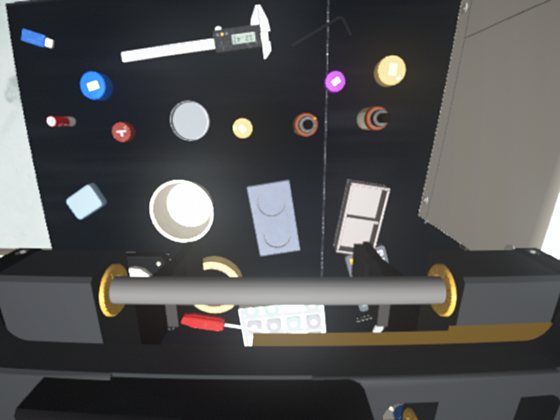

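The wrist picture shows all targets: red (122,132), buff (242,128), bottles (306,125) and (374,119), battery (62,121), tray (273,218), caddy (362,217) and tub (182,210). I enlarge it.

```bash
python3 - <<'E'
import cv2
im=cv2.imread("pics/w1.png")[100:260,200:400]
im=cv2.convertScaleAbs(cv2.resize(im,None,fx=3.75,fy=3.75,interpolation=cv2.INTER_CUBIC),alpha=1.3,beta=20)
cv2.imwrite("pics/w1c.png",im)
from h import *
# blob centres by colour
for n in("scene0","top0","w1"):
    I=cv2.imread(f"pics/{n}.png");H=cv2.cvtColor(I,cv2.COLOR_BGR2HSV)
    for nm,lo,hi in(("red",(0,100,60),(8,255,255)),("buff",(12,50,120),(28,255,255)),("white",(0,0,150),(179,70,255))):
        m=cv2.inRange(H,lo,hi);k,_,st,c=cv2.connectedComponentsWithStats(m)
        print(n,nm,[(c[i].round(1).tolist(),st[i][2:].tolist()) for i in range(1,k) if st[i][4]>50 and (nm!="white" or 1000<st[i][4]<9000)])
E
```

```text
scene0 red [([293.5, 68.6], [13, 14, 141]), ([196.4, 151.0], [29, 29, 352]), ([348.2, 176.1], [14, 15, 144]), ([71.1, 188.3], [20, 20, 286])]
scene0 buff [([127.4, 58.4], [14, 19, 83]), ([218.5, 171.8], [46, 42, 811]), ([313.6, 243.2], [15, 15, 168]), ([508.3, 336.6], [82, 106, 2064]), ([553.3, 309.0], [16, 22, 183]), ([302.5, 354.0], [22, 23, 400])]
scene0 white [([129.9, 133.1], [111, 134, 1198]), ([236.8, 72.3], [88, 33, 1120]), ([282.7, 178.4], [46, 39, 1374]), ([157.0, 195.7], [76, 71, 3131]), ([242.1, 233.0], [62, 42, 1461]), ([194.8, 347.1], [277, 158, 8621])]
top0 red [([168.0, 24.3], [18, 20, 274]), ([289.8, 102.8], [36, 16, 397]), ([381.5, 152.0], [24, 15, 215]), ([335.1, 255.7], [15, 14, 136]), ([12.1, 348.4], [18, 14, 173])]
top0 buff [([277.9, 133.5], [45, 44, 744]), ([428.8, 168.2], [40, 29, 728]), ([247.0, 254.9], [14, 14, 132]), ([140.8, 290.8], [20, 20, 279]), ([16.4, 338.8], [24, 14, 214])]
top0 white [([253.0, 35.0], [245, 32, 1653]), ([353.4, 94.6], [28, 66, 1431]), ([223.8, 95.5], [84, 52, 3274]), ([158.9, 171.2], [42, 91, 1901]), ([227.9, 187.3], [37, 57, 1610]), ([293.3, 197.4], [47, 46, 1594])]
w1 red [([371.1, 119.2], [12, 18, 55]), ([62.0, 121.5], [15, 9, 87]), ([122.8, 131.6], [23, 21, 310]), ([202.9, 321.3], [45, 19, 601])]
w1 buff [([389.3, 70.5], [32, 31, 646]), ([242.5, 127.7], [21, 21, 281]), ([222.0, 265.1], [39, 22, 355]), ([105.3, 291.6], [18, 51, 328]), ([445.3, 291.2], [28, 51, 629]), ([213.3, 307.8], [40, 10, 144]), ([367.1, 337.5], [243, 20, 2676])]
w1 white [([16.2, 159.8], [52, 249, 6587]), ([167.9, 49.7], [95, 24, 1054]), ([190.5, 120.4], [36, 40, 1110]), ([549.9, 222.9], [29, 94, 1384]), ([181.2, 210.7], [65, 63, 3235]), ([273.5, 217.6], [53, 75, 2937]), ([361.5, 216.7], [54, 78, 2200]), ([275.7, 303.9], [337, 59, 8146])]
```

View pics/w1c.png

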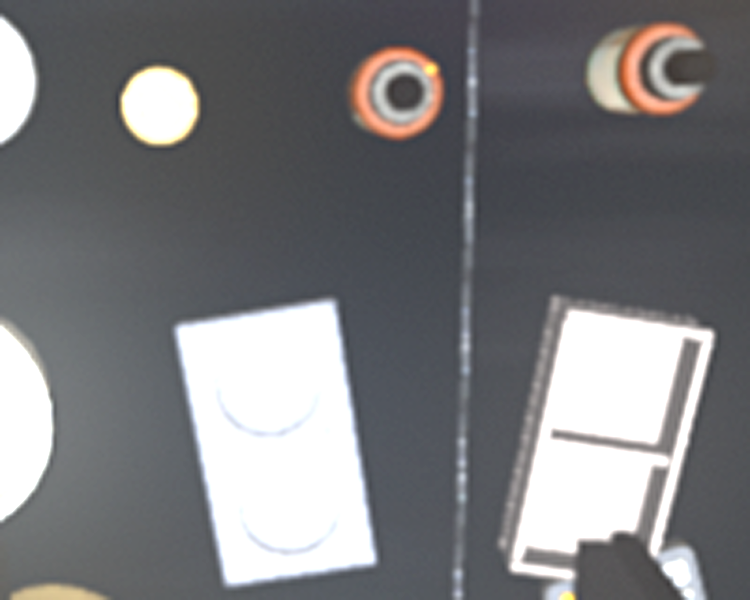

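Enlarged view: bottle shoulders at crop (399,93) and (664,69), the tray at (176,325)-(377,563), and the caddy at (563,303)-(714,330)-(513,571). I combine the three views.

```bash
python3 - <<'E'
from h import *
T=env.get_calibration("top");S=env.get_calibration("scene");W=np.load("w1.npy",allow_pickle=True).item()
t=lambda x,y:(130+x/3,150+y/3); s=lambda x,y:(170+x/3,130+y/3); w=lambda x,y:(200+x/3.75,100+y/3.75)
L=dict(red=((335.1,255.7),(348.4,175.8),(122.6,131.6),.018),buff=((247.2,254.9),(314,243),(242.5,127.7),.017),bat=(t(752,344),s(611,36),(50,121),.05),
b1ring=(t(216,316),s(381,432),w(399,93),.06),b2ring=(t(69,325),s(322,572),w(664,69),.06),
tub=(t(492,140),s(339,146),(182,210.7),.048),
tr1=(t(238,38),s(120,325),w(377,563),.011),tr2=(t(331,25),s(156,243),w(227,586),.011),tr3=(t(352,187),s(315,290),w(176,325),.011),tr4=(t(258,201),s(284,379),w(337,299),.011),
c2=(t(158,36),s(76,386),w(513,571),.03),c3=(t(125,196),s(213,490),w(563,303),.03),c4=(t(34,178),s(156,567),w(714,330),.03))
for k,(a,b,c,z) in L.items():
    p,e=tri([ray(T,a),ray(S,b),ray(W,c)]);p2,e2=tri([ray(T,a),ray(W,c)]); print(k,p.round(4),round(e*1e3,1),p2.round(4),round(e2*1e3,1),*[onz(C,q,z)[:2].round(4) for C,q in((T,a),(S,b),(W,c))])
E
```

```text
red [ 0.4748 -0.1639  0.0125] 1.5 [ 0.4755 -0.1636  0.0126] 0.1 [ 0.4751 -0.1627] [ 0.4726 -0.1609] [ 0.4756 -0.1609]
buff [0.4733 0.0284 0.0146] 1.8 [0.4742 0.0284 0.01  ] 0.0 [0.4739 0.0283] [0.4713 0.0288] [0.4742 0.0293]
bat [ 0.4549 -0.2555  0.0478] 2.2 [ 0.456  -0.254   0.0515] 0.2 [ 0.4558 -0.2543] [ 0.4524 -0.2531] [ 0.4561 -0.2552]
b1ring [0.4695 0.1228 0.0533] 3.0 [ 0.4719  0.1297 -0.0096] 1.0 [0.469  0.1203] [0.4669 0.1246] [0.4713 0.1246]
b2ring [0.4614 0.2245 0.0519] 2.7 [0.4621 0.2202 0.0687] 1.9 [0.4609 0.2209] [0.4586 0.2264] [0.4634 0.224 ]
tub [ 0.5981 -0.0698  0.0438] 2.0 [ 0.5996 -0.0701  0.0412] 0.2 [ 0.5982 -0.0697] [ 0.595  -0.0678] [ 0.598  -0.0677]
tr1 [0.6783 0.1194 0.0133] 3.0 [0.6747 0.1179 0.0272] 1.8 [0.6784 0.118 ] [0.6768 0.1193] [0.6823 0.1207]
tr2 [0.689  0.0499 0.0142] 2.6 [0.6888 0.0499 0.0185] 1.5 [0.6899 0.049 ] [0.6874 0.0492] [0.6931 0.0505]
tr3 [0.5667 0.0308 0.0125] 2.4 [0.5694 0.0307 0.0034] 0.6 [0.5677 0.0303] [0.5647 0.0297] [0.5685 0.0318]
tr4 [0.5562 0.1007 0.0058] 3.2 [ 0.5612  0.1024 -0.0162] 1.8 [0.556  0.0988] [0.552  0.1023] [0.5579 0.1025]
c2 [0.6761 0.1783 0.0278] 4.2 [0.6656 0.1717 0.0607] 2.7 [0.6737 0.1744] [0.6736 0.1801] [0.6789 0.1805]
c3 [0.5578 0.1979 0.0148] 3.3 [0.5441 0.1783 0.107 ] 0.9 [0.5551 0.1925] [0.5527 0.2023] [0.5574 0.1969]
c4 [0.5675 0.2632 0.0202] 4.9 [0.5622 0.2495 0.0642] 0.4 [0.5669 0.2586] [0.5602 0.2655] [0.5697 0.2619]
```

```bash
python3 -m jog '[[0.007,-0.0245,0.027,0,0,0,0.06],[0.007,-0.0245,0.027,0,0,0,0.06],[0.007,-0.0245,0.027,0,0,0,0.06],[0.007,-0.0245,0.027,0,0,0,0.06],[0.007,-0.0245,0.027,0,0,0,0.06],[0.007,-0.0245,0.027,0,0,0,0.06],[0.007,-0.0245,0.027,0,0,0,0.06],[0.007,-0.0245,0.027,0,0,0,0.06],[0.007,-0.0245,0.027,0,0,0,0.06],[0.007,-0.0245,0.027,0,0,0,0.06],[0,0,0,0,0,0,0.06],[0,0,0,0,0,0,0.06]]'
```

```text
time_s: 3.2
tool_pos: [0.4733, -0.151, 0.0747]
tool_rot: [180.0, -0.2, 179.9]
force: [0.6, 0.7, 0.1]
grip_width: 0.06
grasp_force: 0.0
```

```bash
python3 -m jog '[[-0.001,-0.011,0,0,0,0,0.06],[0,0,0.022,0,0,0,0.06],[0,0,0.022,0,0,0,0.06],[0,0,0.02,0,0,0,0.06],[0,0,0,0,0,0,0.06],[0,0,0,0,0,0,0.02],[0,0,0,0,0,0,0.02],[0,0,0,0,0,0,0.02],[0,0,0,0,0,0,0.02],[0,0,0,0,0,0,0.02]]' 15
```

```text
time_s: 4.03
tool_pos: [0.477, -0.1619, 0.0131]
tool_rot: [180.0, 0.1, -179.8]
force: [0.6, -0.2, 0.2]
grip_width: 0.0345
grasp_force: 0.0
```

```bash
python3 -m jog '[[0.001,0,0.003,0,0,0,0.034],[0,0,0,0,0,0,0.02],[0,0,0,0,0,0,0.02],[0,0,0,0,0,0,0.02],[0,0,0,0,0,0,0.02],[0,0,0,0,0,0,0.02]]' 15
```

```text
time_s: 4.53
tool_pos: [0.475, -0.162, 0.009]
tool_rot: [180.0, -0.0, -179.8]
force: [-0.1, 0.0, -0.6]
grip_width: 0.0293
grasp_force: 15.0
```

```bash
python3 -m jog '[[0,0,-0.04,0,0,0,0.02],[0,0,-0.04,0,0,0,0.02],[-0.0220,0.030,0,0,0,0,0.02],[-0.0220,0.030,0,0,0,0,0.02],[-0.0220,0.030,0,0,0,0,0.02],[-0.0220,0.030,0,0,0,0,0.02],[-0.0220,0.030,0,0,0,0,0.02],[-0.0220,0.030,0,0,0,0,0.02],[-0.0220,0.030,0,0,0,0,0.02],[-0.0220,0.030,0,0,0,0,0.02],[0,0,0,0,0,0,0.02],[0,0,0,0,0,0,0.02]]'
python3 - <<'E'
from h import *
W=env.get_calibration("wrist");im=env.read_camera("wrist");cv2.imwrite("pics/w2.png",im)
print(env.get_obs()["tool_pos"])
E
```

```text
time_s: 5.53
tool_pos: [0.6507, 0.0818, 0.0881]
tool_rot: [180.0, -0.1, -179.6]
force: [-0.7, -1.7, -1.1]
grip_width: 0.0292
grasp_force: 15.0
[0.65009883 0.07890185 0.08826302]
```

```bash
python3 -m jog '[[-0.001,0,0.03,0,0,0,0.02],[0,0,0.03,0,0,0,0.02],[0,0,0.008,0,0,0,0.02],[0,0,0.002,0,0,0,0.02],[0,0,0.002,0,0,0,0.02],[0,0,0,0,0,0,0.02],[0,0,0,0,0,0,0.02]]'
```

```text
time_s: 6.17
tool_pos: [0.6526, 0.0783, 0.019]
tool_rot: [180.0, 0.2, -179.9]
force: [0.5, 0.1, -0.3]
grip_width: 0.0292
grasp_force: 15.0
```

```bash
python3 -m jog '[[0,0,0.002,0,0,0,0.02],[0,0,0.001,0,0,0,0.02],[0,0,0.001,0,0,0,0.02],[0,0,0,0,0,0,0.02]]'
```

```text
time_s: 6.5
tool_pos: [0.6521, 0.0787, 0.0149]
tool_rot: [180.0, 0.1, -179.8]
force: [-2.2, -0.1, 7.8]
grip_width: 0.0292
grasp_force: 15.0
```

Touching (7.8 N). I release, rise and look while heading for the buff mount.

```bash
python3 -m jog '[[0,0,0,0,0,0,0.055],[0,0,0,0,0,0,0.055],[0,0,0,0,0,0,0.055],[0,0,0,0,0,0,0.055],[0,0,-0.03,0,0,0,0.055],[0,0,-0.04,0,0,0,0.055],[0.02,0,-0.036,0,0,0,0.055],[0.02,0,-0.036,0,0,0,0.055],[0.036,-0.01,-0.02,0,0,0,0.055],[0.036,-0.01,-0.02,0,0,0,0.055],[0,0,0,0,0,0,0.055],[0,0,0,0,0,0,0.055]]'
python3 - <<'E'
from h import *
W=env.get_calibration("wrist");im=env.read_camera("wrist");cv2.imwrite("pics/w3.png",im)
I=cv2.cvtColor(im,cv2.COLOR_BGR2HSV)
for nm,lo,hi,z in(("red",(0,100,60),(8,255,255),.024),("buff",(12,50,120),(28,255,255),.017)):
    k,_,st,c=cv2.connectedComponentsWithStats(cv2.inRange(I,lo,hi))
    for i in range(1,k):
        if st[i][4]>150: print(nm,c[i].round(1),st[i][2:],onz(W,c[i],z).round(4))
for p in((.4735,.0287,.017),(.6517,.0795,.024)): print(proj(W,p))
E
```

```text
time_s: 7.5
tool_pos: [0.5404, 0.0583, 0.1964]
tool_rot: [179.8, 0.2, -179.9]
force: [0.1, -0.5, -1.0]
grip_width: 0.0553
grasp_force: 0.0
buff [459.2  54.5] [  48   45 1429] [0.3937 0.25   0.017 ]
buff [251.1 131.3] [ 29  29 395] [0.4746 0.0303 0.017 ]
buff [164.9 289.4] [ 22  53 520] [ 0.6694 -0.0845  0.017 ]
buff [389.6 289.8] [ 21  53 501] [0.6701 0.2027 0.017 ]
buff [348.1 335.3] [ 326   41 4815] [0.7392 0.1542 0.017 ]
[249.60587722 130.29815865]
[294.01922469 280.30172823]
```

View pics/w3.png

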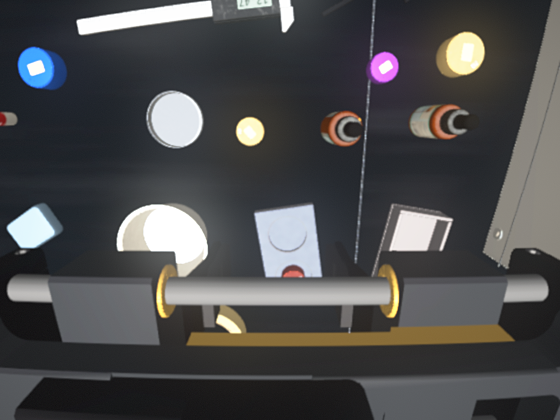

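The picture shows the red mount seated at (292,272), the near recess at about (288,236), and the buff mount at (250,131) → (0.4746, 0.0303).

```bash
python3 -m jog '[[0.0132,-0.0058,0.027,0,0,0,0.055],[0.0132,-0.0058,0.027,0,0,0,0.055],[0.0132,-0.0058,0.027,0,0,0,0.055],[0.0132,-0.0058,0.027,0,0,0,0.055],[0.0132,-0.0058,0.027,0,0,0,0.055],[0,0,0.02,0,0,0,0.055],[0,0,0.02,0,0,0,0.055],[0,0,0.01,0,0,0,0.055],[0,0,0,0,0,0,0.055],[0,0,0,0,0,0,0.055]]'
```

```text
time_s: 8.38
tool_pos: [0.4754, 0.0292, 0.0085]
tool_rot: [-179.9, -0.1, -179.9]
force: [0.1, 0.3, -0.1]
grip_width: 0.0549
grasp_force: 0.0
```

```bash
python3 - <<'E'
from h import *
T=env.get_calibration("top")
for k in range(1): im=env.read_camera("top")
cv2.imwrite("pics/top1.png",im)
I=cv2.cvtColor(im,cv2.COLOR_BGR2HSV);k,_,st,c=cv2.connectedComponentsWithStats(cv2.inRange(I,(0,100,60),(8,255,255)))
for i in range(1,k):
    if st[i][4]>50: print(c[i].round(1),st[i][2:],onz(T,c[i],.024).round(4))
print([env.get_obs()["tool_pos"] for _ in range(2)], proj(T,(.6517,.0795,.011)),proj(T,(.5943,.0705,.011)))
E
```

```text
[168.   24.3] [ 18  20 274] [1.0075 0.2273 0.024 ]
[289.9 102.9] [ 36  16 392] [ 0.8194 -0.0604  0.024 ]
[381.3 152. ] [ 24  15 213] [ 0.7091 -0.2682  0.024 ]
[226.4 173.9] [ 13  14 115] [0.6504 0.078  0.024 ]
[ 12.1 348.4] [ 18  14 173] [0.2667 0.5186 0.024 ]
[array([0.47522436, 0.02931468, 0.00867955]), array([0.47522436, 0.02931468, 0.00867955])] [226.17622398 174.65036194] [229.43254127 200.07581513]
```

```bash
python3 -m jog '[[0,0,0,0,0,0,0.02],[0,0,0,0,0,0,0.02],[0,0,0,0,0,0,0.02],[0,0,0,0,0,0,0.02],[0,0,0,0,0,0,0.02],[0,0,0,0,0,0,0.02],[0,0,-0.04,0,0,0,0.02],[-0.02,0.007,-0.02,0,0,0,0.02],[-0.035,0.012,0,0,0,0,0.02],[-0.035,0.012,0,0,0,0,0.02],[-0.029,0.01,0,0,0,0,0.02],[0,0,0,0,0,0,0.02]]' 15
python3 -m jog '[[0,0,0,0,0,0,0.02],[0,0,0,0,0,0,0.02]]'
```

```text
time_s: 9.43
tool_pos: [0.5986, 0.0739, 0.0694]
tool_rot: [180.0, 0.3, -179.6]
force: [0.3, 1.0, 0.4]
grip_width: 0.0294
grasp_force: 15.0
time_s: 9.6
tool_pos: [0.5926, 0.0701, 0.0687]
tool_rot: [-180.0, -0.1, -179.9]
force: [-0.4, -0.5, -0.5]
grip_width: 0.0294
grasp_force: 15.0
```

```bash
python3 -m jog '[[-0.001,0,0.03,0,0,0,0.02],[0,0,0.02,0,0,0,0.02],[0,0,0.002,0,0,0,0.02],[0,0,0.001,0,0,0,0.02],[0,0,0,0,0,0,0.02],[0,0,0.001,0,0,0,0.02],[0,0,0,0,0,0,0.02]]'
```

```text
time_s: 10.18
tool_pos: [0.5951, 0.0707, 0.0165]
tool_rot: [180.0, 0.1, -179.9]
force: [-0.7, -0.6, -0.8]
grip_width: 0.0291
grasp_force: 15.0
```

```bash
python3 -m jog '[[0,0,0.001,0,0,0,0.02],[0,0,0.001,0,0,0,0.02],[0,0,0,0,0,0,0.02]]'
```

```text
time_s: 10.43
tool_pos: [0.5953, 0.0708, 0.0144]
tool_rot: [180.0, 0.1, -179.8]
force: [-0.8, 0.5, 3.4]
grip_width: 0.0289
grasp_force: 15.0
```

```bash
python3 -m jog '[[0,0,0,0,0,0,0.055],[0,0,0,0,0,0,0.055],[0,0,0,0,0,0,0.055],[0,0,-0.02,0,0,0,0.055],[0,0,-0.04,0,0,0,0.087],[0,0,-0.04,0,0,0,0.087],[0,0,-0.04,0,0,0,0.087],[0,0,-0.03,0,0,0,0.087],[0.0315,0.013,0,0,0,0,0.087],[0.0315,0.013,0,0,0,0,0.087],[0.0315,0.013,0,0,0,0,0.087],[0.0315,0.013,0,0,0,0,0.087]]'
python3 -m jog '[[0,0,0,0,0,0.122,0.087],[0,0,0,0,0,0.122,0.087],[0,0,0,0,0,0.122,0.087],[0,0,0,0,0,0.122,0.087],[0,0,0,0,0,0.122,0.087],[0,0,0,0,0,0.122,0.087],[0,0,0,0,0,0.122,0.087],[0,0,0,0,0,0.122,0.087],[0,0,0,0,0,0.122,0.087],[0,0,0,0,0,0.122,0.087],[0,0,0,0,0,0,0.087]]'
python3 - <<'E'
from h import *
T=env.get_calibration("top");im=env.read_camera("top");cv2.imwrite("pics/top2.png",im)
I=cv2.cvtColor(im,cv2.COLOR_BGR2HSV);k,_,st,c=cv2.connectedComponentsWithStats(cv2.inRange(I,(12,50,120),(28,255,255)))
for i in range(1,k):
    if st[i][4]>50: print(c[i].round(1),st[i][2:],onz(T,c[i],.023).round(4))
W=env.get_calibration("wrist");im=env.read_camera("wrist");cv2.imwrite("pics/w4.png",im);np.save("w4.npy",W,allow_pickle=True)
o=env.get_obs();print(o["tool_pos"],o["tool_rot"],o["qpos"]);
for p in((.469,.123,0),(.469,.123,.06),(.469,.123,.1),(.461,.2235,.06)):print(proj(W,p))
E
```

```text
time_s: 11.43
tool_pos: [0.4669, 0.1226, 0.1831]
tool_rot: [-180.0, -0.0, -179.9]
force: [-0.5, 1.0, -0.0]
grip_width: 0.0863
grasp_force: 0.0
time_s: 12.35
tool_pos: [0.4683, 0.1222, 0.1831]
tool_rot: [-180.0, -0.0, 110.1]
force: [0.4, 0.3, 0.1]
grip_width: 0.0869
grasp_force: 0.0
[277.9 133.5] [ 45  45 751] [ 0.7463 -0.0342  0.023 ]
[428.8 168.2] [ 40  29 726] [ 0.6748 -0.377   0.023 ]
[145.9 303. ] [  129   239 18477] [0.368  0.2397 0.023 ]
[174.6 212. ] [ 14  51 108] [0.5636 0.1878 0.023 ]
[228.9 199.1] [ 13  13 129] [0.5943 0.0709 0.023 ]
[ 16.5 338.7] [ 24  14 215] [0.2868 0.511  0.023 ]
[0.46827542 0.12222287 0.18315394] [-1.79976486e+02 -1.22177737e-03  1.10452274e+02] [-39.07257912  -1.05682177  21.18898765 109.78015017   0.40324389
  71.22921635   2.43548274]
[277.35014896 190.59972073]
[277.34133855 203.77697845]
[277.33325313 215.84878451]
[308.1557333  98.1692739]
```

View pics/w4.png

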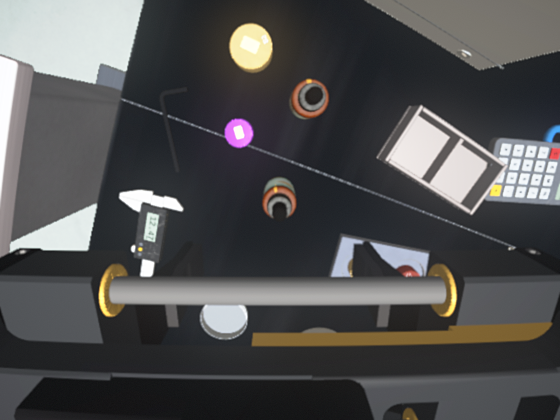

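The picture shows bottle 1 at (279,199), bottle 2 at (310,98), and caddy rim corners at about (419,106), (506,168), (474,213) and (380,156). The buff mount lies within 1.5 mm of its recess centre.

```bash
python3 -m jog '[[0.0025,0.002,0.035,0,0,0,0.087],[0,0,0.035,0,0,0,0.087],[0,0,0.03,0,0,0,0.08],[0,0,0.025,0,0,0,0.07],[0,0,0.016,0,0,0,0.06],[0,0,0,0,0,0,0.05],[0,0,0,0,0,0,0.045],[0,0,0,0,0,0,0.045],[0,0,0,0,0,0,0.045]]'
python3 - <<'E'
from h import *
W=np.load("w4.npy",allow_pickle=True).item()
for q in((419,106),(506,168),(474,213),(380,156)):print(onz(W,q,.03).round(4))
print(proj(W,(.6485,.2155,.03)),proj(W,(.5915,.2245,.03)))
E
```

```text
time_s: 13.2
tool_pos: [0.4708, 0.1259, 0.0439]
tool_rot: [179.8, -0.0, 110.3]
force: [0.1, -0.3, 0.8]
grip_width: 0.0493
grasp_force: 0.0
[0.5693 0.2594 0.03  ]
[0.6876 0.238  0.03  ]
[0.6794 0.1814 0.03  ]
[0.5534 0.2003 0.03  ]
[465.46813318 174.57467726] [422.8641816  147.08895036]
```

```bash
python3 -m jog '[[0,0,0.0045,0,0,0,0.045],[0,0,0,0,0,0,0.02],[0,0,0,0,0,0,0.02],[0,0,0,0,0,0,0.02],[0,0,0,0,0,0,0.02],[0,0,0,0,0,0,0.02],[0,0,0,0,0,0,0.02]]' 18
```

```text
time_s: 13.78
tool_pos: [0.4696, 0.1254, 0.0381]
tool_rot: [180.0, -0.0, 110.3]
force: [-1.3, -0.1, 1.5]
grip_width: 0.0315
grasp_force: 18.0
```

```bash
python3 -m jog '[[0,0,-0.015,0,0,0,0.02],[0,0,-0.02,0,0,0,0.02],[0,0,-0.02,0,0,0,0.02],[0,0,-0.015,0,0,0,0.02],[0.0014,0.012,0,0,0,0,0.02],[0.0026,0.023,0,0,0,0,0.02],[0.0038,0.033,0,0,0,0,0.02],[0.0038,0.033,0,0,0,0,0.02],[0.0038,0.033,0,0,0,0,0.02],[0.0038,0.033,0,0,0,0,0.02],[0.0026,0.023,0,0,0,0,0.02],[0.0012,0.010,0,0,0,0,0.02]]'
python3 -m jog '[[0,0,0,0,0,0,0.02],[0,0,0,0,0,0,0.02],[0,0,0,0,0,0,0.02]]'
```

```text
time_s: 14.78
tool_pos: [0.6513, 0.2182, 0.1067]
tool_rot: [180.0, 0.0, 110.3]
force: [-1.5, -0.0, -1.1]
grip_width: 0.0318
grasp_force: 18.0
time_s: 15.03
tool_pos: [0.6482, 0.2154, 0.1073]
tool_rot: [-179.9, 0.0, 110.2]
force: [-1.0, -0.4, -0.3]
grip_width: 0.0314
grasp_force: 18.0
```

```bash
python3 -m jog '[[0,0.001,0.015,0,0,0,0.02],[0,0,0.02,0,0,0,0.02],[0,0,0.015,0,0,0,0.02],[0,0,0.008,0,0,0,0.02],[0,0,0.003,0,0,0,0.02],[0,0,0,0,0,0,0.02],[0,0,0,0,0,0,0.02]]'
```

```text
time_s: 15.62
tool_pos: [0.6504, 0.2166, 0.0475]
tool_rot: [179.9, -0.0, 110.2]
force: [-0.7, 1.4, -0.7]
grip_width: 0.0316
grasp_force: 18.0
```

```bash
python3 -m jog '[[0,0,0.002,0,0,0,0.02],[0,0,0.0015,0,0,0,0.02],[0,0,0.001,0,0,0,0.02],[0,0,0,0,0,0,0.02],[0,0,0,0,0,0,0.02]]'
```

```text
time_s: 16.03
tool_pos: [0.6502, 0.2166, 0.0425]
tool_rot: [180.0, -0.0, 110.3]
force: [0.9, -0.1, -1.1]
grip_width: 0.0317
grasp_force: 18.0
```

```bash
python3 -m jog '[[0,0,0.001,0,0,0,0.02],[0,0,0.001,0,0,0,0.02],[0,0,0,0,0,0,0.02]]'
```

```text
time_s: 16.28
tool_pos: [0.6504, 0.2166, 0.0421]
tool_rot: [180.0, -0.0, 110.3]
force: [-3.8, -1.1, 6.4]
grip_width: 0.0315
grasp_force: 18.0
```

```bash
python3 -m jog '[[0,0,0,0,0,0,0.04],[0,0,0,0,0,0,0.05],[0,0,0,0,0,0,0.055],[0,0,0,0,0,0,0.06],[0,0,-0.01,0,0,0,0.06],[0,0,-0.03,0,0,0,0.06],[0,0,-0.035,0,0,0,0.06],[0,0,-0.035,0,0,0,0.087],[0,0,-0.02,0,0,0,0.087],[0.0119,-0.0293,0,0,0,0,0.087],[0.0119,-0.0293,0,0,0,0,0.087],[0.0119,-0.0293,0,0,0,0,0.087]]'
python3 -m jog '[[0.0119,-0.0293,0,0,0,0,0.087],[0.0119,-0.0293,0,0,0,0,0.087],[0.0119,-0.0293,0,0,0,0,0.087],[0,0,0,0,0,0,0.087],[0,0,0,0,0,0,0.087]]'
python3 - <<'E'
from h import *
im=env.read_camera("wrist");cv2.imwrite("pics/w5.png",im);W=env.get_calibration("wrist")
for z in(0,.06,.1):print(proj(W,(.461,.2235,z)))
t=env.read_camera("top");cv2.imwrite("pics/top3.png",t)
a=cv2.resize(im[120:290,180:480],None,fx=2,fy=2);b=cv2.resize(t[130:290,110:260],None,fx=2.125,fy=2.125)
b=cv2.convertScaleAbs(b,alpha=1.4,beta=20);print(a.shape,b.shape)
c=np.zeros((340,a.shape[1]+b.shape[1],3),np.uint8)
c=np.hstack([a,b[:,:200]]) if 0 else np.zeros((680,600,3),np.uint8)
cv2.imwrite("pics/m5.png",np.hstack([cv2.resize(im,(448,336)),b[:336,:319]]))
E
```

```text
time_s: 17.28
tool_pos: [0.5547, 0.2194, 0.1714]
tool_rot: [179.9, 0.0, 110.2]
force: [-0.2, -0.3, 0.2]
grip_width: 0.0835
grasp_force: 0.0
time_s: 17.7
tool_pos: [0.4594, 0.2233, 0.1713]
tool_rot: [179.9, -0.1, 110.4]
force: [0.6, 0.1, -1.1]
grip_width: 0.087
grasp_force: 0.0
[276.39838984 192.90820967]
[276.36519711 207.03581845]
[276.334606   220.13793388]
(340, 600, 3) (340, 319, 3)
```

View pics/m5.png

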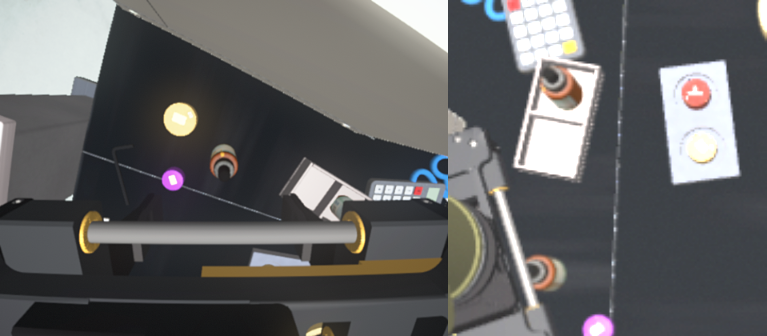

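The view shows bottle 1 upright in the far compartment, both mounts in their recesses, and bottle 2 at about (280,200), some 5 mm further along tool x than predicted.

```bash
python3 -m jog '[[0.005,0.003,0.03,0,0,0,0.087],[0,0,0.035,0,0,0,0.087],[0,0,0.03,0,0,0,0.08],[0,0,0.02,0,0,0,0.07],[0,0,0.0155,0,0,0,0.06],[0,0,0,0,0,0,0.05],[0,0,0,0,0,0,0.045],[0,0,0,0,0,0,0.045],[0,0,0,0,0,0,0.045]]'
```

```text
time_s: 18.55
tool_pos: [0.4631, 0.2289, 0.0413]
tool_rot: [179.8, -0.0, 110.2]
force: [0.1, -0.8, 0.2]
grip_width: 0.0495
grasp_force: 0.0
```

```bash
python3 -m jog '[[0,0,0.002,0,0,0,0.04],[0,0,0,0,0,0,0.02],[0,0,0,0,0,0,0.02],[0,0,0,0,0,0,0.02],[0,0,0,0,0,0,0.02],[0,0,0,0,0,0,0.02],[0,0,0,0,0,0,0.02]]' 18
```

```text
time_s: 19.13
tool_pos: [0.4617, 0.2286, 0.0382]
tool_rot: [180.0, -0.0, 110.3]
force: [-0.6, -1.3, 2.8]
grip_width: 0.0318
grasp_force: 18.0
```

```bash
python3 -m jog '[[0,0,-0.015,0,0,0,0.02],[0,0,-0.02,0,0,0,0.02],[0,0,-0.02,0,0,0,0.02],[0,0,-0.015,0,0,0,0.02],[-0.005,0.012,0,0,0,0,0.02],[-0.01,0.0245,0,0,0,0,0.02],[-0.012,0.0295,0,0,0,0,0.02],[-0.0115,0.0295,0,0,0,0,0.02],[-0.007,0.018,0,0,0,0,0.02],[-0.003,0.008,0,0,0,0,0.02],[0,0,0,0,0,0,0.02],[0,0,0,0,0,0,0.02]]'
```

```text
time_s: 20.13
tool_pos: [0.5912, 0.2249, 0.1071]
tool_rot: [-179.9, -0.0, 110.2]
force: [0.2, 0.2, -0.5]
grip_width: 0.0315
grasp_force: 17.9
```

```bash
python3 -m jog '[[0,0.001,0.015,0,0,0,0.02],[0,0,0.02,0,0,0,0.02],[0,0,0.015,0,0,0,0.02],[0,0,0.008,0,0,0,0.02],[0,0,0.003,0,0,0,0.02],[0,0,0.001,0,0,0,0.02],[0,0,0.001,0,0,0,0.02],[0,0,0.001,0,0,0,0.02],[0,0,0,0,0,0,0.02]]'
```

```text
time_s: 20.88
tool_pos: [0.5937, 0.2255, 0.0447]
tool_rot: [179.9, -0.0, 110.3]
force: [0.9, -0.2, -1.0]
grip_width: 0.0319
grasp_force: 17.9
```

```bash
python3 -m jog '[[0,0,0.001,0,0,0,0.02],[0,0,0.001,0,0,0,0.02],[0,0,0.001,0,0,0,0.02],[0,0,0,0,0,0,0.02]]'
```

```text
time_s: 21.22
tool_pos: [0.5937, 0.2254, 0.0422]
tool_rot: [179.9, -0.0, 110.2]
force: [-1.9, -0.4, 6.2]
grip_width: 0.0321
grasp_force: 18.0
```

```bash
python3 -m jog '[[0,0,0,0,0,0,0.04],[0,0,0,0,0,0,0.045],[0,0,0,0,0,0,0.05],[0,0,0,0,0,0,0.05],[0,0,-0.01,0,0,0,0.05],[0,0,-0.03,0,0,0,0.05],[0,0,-0.035,0,0,0,0.05],[0,0,-0.035,0,0,0,0.05],[0,0,-0.03,0,0,0,0.05],[0,0,0,0,0,0,0.05],[-0.031,-0.0226,0,0,0,0,0.05],[-0.031,-0.0226,0,0,0,0,0.05]]'
python3 -m jog '[[-0.031,-0.0226,0,0,0,0,0.05],[-0.031,-0.0226,0,0,0,0,0.05],[-0.031,-0.0226,0,0,0,0,0.05],[-0.031,-0.0226,0,0,0,0,0.05],[-0.031,-0.0226,0,0,0,0,0.05],[-0.031,-0.0226,0,0,0,0,0.05],[-0.031,-0.0226,0,0,0,0,0.05],[-0.031,-0.0226,0,0,0,0,0.05],[-0.031,-0.0226,0,0,0,0,0.05],[-0.031,-0.0226,0,0,0,0,0.05],[-0.031,-0.0226,0,0,0,0,0.05],[0,0,0,0,0,0,0.05]]'
python3 -m jog '[[0,0,0,0,0,0,0.05]]'
python3 - <<'E'
from h import *
im=env.read_camera("wrist");cv2.imwrite("pics/w6.png",im);W=env.get_calibration("wrist");np.save("w6.npy",W,allow_pickle=True)
for z in(0,.05):print(proj(W,(.455,-.254,z)))
t=env.read_camera("top");cv2.imwrite("pics/top4.png",t)
b=cv2.convertScaleAbs(cv2.resize(t[130:290,110:260],None,fx=2.1,fy=2.1),alpha=1.4,beta=20)
cv2.imwrite("pics/m6.png",np.hstack([cv2.resize(im,(448,336)),b]))
print(env.get_obs()["qpos"])
E
```

```text
time_s: 22.22
tool_pos: [0.5723, 0.1535, 0.1817]
tool_rot: [179.9, -0.0, 110.6]
force: [0.7, -2.1, -0.3]
grip_width: 0.0501
grasp_force: 0.0
time_s: 23.22
tool_pos: [0.4533, -0.2636, 0.1821]
tool_rot: [-179.9, 0.3, 109.6]
force: [-1.8, -0.2, 0.2]
grip_width: 0.0497
grasp_force: 0.0
time_s: 23.3
tool_pos: [0.4559, -0.2573, 0.1815]
tool_rot: [180.0, 0.0, 109.9]
force: [0.3, 1.2, -0.8]
grip_width: 0.0499
grasp_force: 0.0
[275.07295959 190.0772783 ]
[274.76750183 200.69086993]
[-13.85978875   4.53765662  42.28591587 105.62689372  -3.28565562
  71.039401    49.68113838]
```

View pics/m6.png

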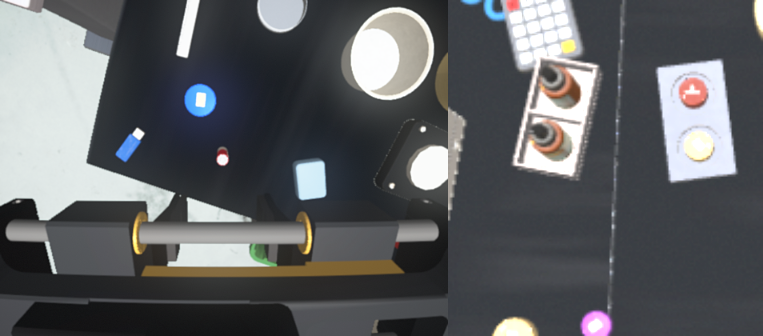

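The composite shows both bottles upright in the caddy, both mounts seated, and the battery at about (277,200) in the wrist view, 3 mm from the prediction.

```bash
python3 -m jog '[[0.0037,0.0024,0.035,0,0,0,0.05],[0,0,0.035,0,0,0,0.05],[0,0,0.035,0,0,0,0.05],[0,0,0.03,0,0,0,0.05],[0,0,0.0215,0,0,0,0.05],[0,0,0,0,0,0,0.05],[0,0,0,0,0,0,0.03],[0,0,0,0,0,0,0.005],[0,0,0,0,0,0,0.005],[0,0,0,0,0,0,0.005],[0,0,0,0,0,0,0.005],[0,0,0,0,0,0,0.005]]' 15
python3 -m jog '[[0,0,0,0,0,0,0.005],[0,0,0,0,0,0,0.005],[0,0,0,0,0,0,0.005],[0,0,0,0,0,0,0.005]]'
```

```text
time_s: 24.4
tool_pos: [0.4587, -0.2503, 0.0252]
tool_rot: [179.9, 0.0, 110.3]
force: [-0.4, -0.4, 0.4]
grip_width: 0.0182
grasp_force: 0.0
time_s: 24.73
tool_pos: [0.4587, -0.2504, 0.0249]
tool_rot: [179.9, 0.0, 110.3]
force: [-0.1, 0.9, 5.0]
grip_width: 0.0141
grasp_force: 15.0
```

```bash
python3 - <<'E'
from h import *
T=env.get_calibration("top");S=env.get_calibration("scene")
for a,b in(((381.5,152),(293.5,68.6)),((384,119),(293.5,68.6))): print(tri([ray(T,a),ray(S,b)]),onz(T,a,.2),onz(T,a,.1))
for q in((315,162),(361,162)): print(onz(T,q,.015))
for q in((339,125),(367,127)): print(onz(T,q,.2))
E
```

```text
(array([ 0.64726886, -0.21111822,  0.23336525]), np.float64(0.0008638703818117673)) [ 0.65788879 -0.22020863  0.2       ] [ 0.68706187 -0.24772158  0.1       ]
(array([ 0.67634461, -0.21429696,  0.23831658]), np.float64(0.029731253571093613)) [ 0.72224735 -0.2267046   0.2       ] [ 0.7593622  -0.25501915  0.1       ]
[ 0.68442526 -0.11886836  0.015     ]
[ 0.68712625 -0.22342148  0.015     ]
[ 0.70771087 -0.14122929  0.2       ]
[ 0.70546087 -0.19396115  0.2       ]
```

```bash
python3 -m jog '[[0,0,-0.03,0,0,0,0.005],[0,0,-0.04,0,0,0,0.005],[0,0,-0.03,0,0,0,0.005],[0.034,0.0124,0,0,0,0,0.005],[0.034,0.0124,0,0,0,0,0.005],[0.034,0.0124,0,0,0,0,0.005],[0.034,0.0124,0,0,0,0,0.005],[0.034,0.0124,0,0,0,0,0.005],[-0.0118,0.0324,0,0,0,0,0.005],[-0.0118,0.0324,0,0,0,0,0.005],[-0.0118,0.0324,0,0,0,0,0.005],[-0.0118,0.0324,0,0,0,0,0.005]]'
python3 -m jog '[[0,0,0,0,0,0,0.005],[0,0,0,0,0,0,0.005],[0,0,0,0,0,0,0.005]]'
```

```text
time_s: 25.73
tool_pos: [0.5965, -0.0679, 0.1239]
tool_rot: [-180.0, -0.0, 110.3]
force: [0.3, -0.9, 0.3]
grip_width: 0.0139
grasp_force: 15.0
time_s: 25.98
tool_pos: [0.5941, -0.0692, 0.1234]
tool_rot: [-179.9, -0.0, 110.2]
force: [0.2, 0.1, -0.5]
grip_width: 0.0144
grasp_force: 15.0
```

```bash
python3 -m jog '[[0,0.002,0.03,0,0,0,0.005],[0,0,0.03,0,0,0,0.005],[0,0,0.02,0,0,0,0.005],[0,0,0.01,0,0,0,0.005],[0,0,0.0025,0,0,0,0.005],[0,0,0,0,0,0,0.005],[0,0,0,0,0,0,0.005],[0,0,0,0,0,0,0.005]]'
```

```text
time_s: 26.65
tool_pos: [0.5984, -0.0681, 0.0337]
tool_rot: [179.8, 0.0, 110.2]
force: [0.9, 0.9, 0.6]
grip_width: 0.014
grasp_force: 15.0
```

```bash
python3 -m jog '[[0,0,0.002,0,0,0,0.005],[0,0,0.0015,0,0,0,0.005],[0,0,0,0,0,0,0.005],[0,0,0,0,0,0,0.02],[0,0,0,0,0,0,0.03],[0,0,0,0,0,0,0.03],[0,0,0,0,0,0,0.03],[0,0,-0.01,0,0,0,0.03],[0,0,-0.03,0,0,0,0.03],[0,0,-0.04,0,0,0,0.03],[0,0,-0.04,0,0,0,0.03],[0,0,-0.03,0,0,0,0.03]]'
python3 -m jog '[[-0.025,-0.03,-0.01,0,0,0,0.03],[-0.025,-0.03,-0.01,0,0,0,0.03],[-0.025,-0.02,0,0,0,0,0.03],[0,0,0,0,0,0,0.03],[0,0,0,0,0,0,0.03]]'
python3 - <<'E'
from h import *
t=env.read_camera("top");s=env.read_camera("scene");cv2.imwrite("pics/top5.png",t);cv2.imwrite("pics/s5.png",s)
cv2.imwrite("pics/m7.png",np.hstack([cv2.convertScaleAbs(x,alpha=1.2,beta=10) for x in(cv2.resize(t[130:340,110:410],(400,280)),cv2.resize(s[100:380,180:460],(400,400))[:280])]))
E
```

```text
time_s: 27.65
tool_pos: [0.598, -0.0685, 0.1826]
tool_rot: [179.8, 0.1, 110.2]
force: [1.6, -0.9, 0.1]
grip_width: 0.0301
grasp_force: 0.0
time_s: 28.07
tool_pos: [0.5473, -0.1689, 0.1997]
tool_rot: [179.9, 0.0, 109.9]
force: [0.3, 0.6, 0.3]
grip_width: 0.0302
grasp_force: 0.0
```

View pics/m7.png

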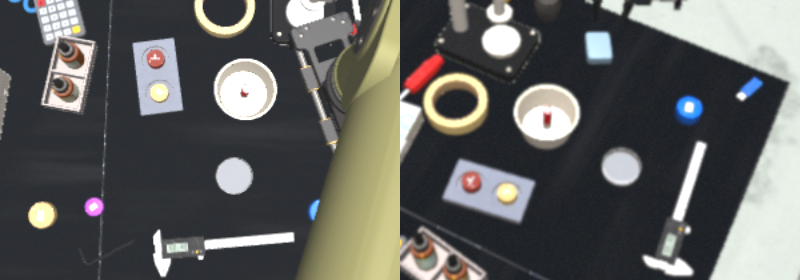

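The two views show the battery standing in the tub, both mounts in their recesses and both bottles upright in the caddy. The petri dish and clay block have not moved, and the robot is touching nothing.

```bash
python3 -c "
from cell import env
print(env.sign_off())"
```

```text
the job is handed in; nothing more can be done
None
```

The job is handed in at about 28 s: both mounts lie face up in the tray recesses, both front bottles stand in the caddy, the battery is in the tub, and the petri dish and clay block were not touched.

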